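# Open two ratchet bar clamps on a glued-up seed flat

## Task

The glue in the wooden seed flat has set, so open both of the bar clamps that hold it. On each one, press the release plate of the sliding jaw down with a fingertip and, keeping it down, push the jaw back along its bar all the way to the end stop; then let go. Leave the flat lying where it is on the bars, pick nothing up, and do not disturb the other things on the bench.

Things in the scene. Friction and masses are not known exactly. Their poses are not given: they have to be found in the camera images.
- near_clamp: Nearer to the robot of two alike, parallel bar clamp fixed to the bench. Origin on the bench under the bar, where the closed sliding jaw's clamping face is. x: level along the bar, from the flat to the end stop (the way the jaw is pushed back, roughly the robot's left); z up. Steel bar 10 mm wide, top 56 mm high, x -255 to 236 mm. Head and screw: x -336 to -200 mm.
- near_jaw (a joint): near sliding jaw along its bar, m: 0 closed on the flat, 0.096 fully back. Dark casting 95 x 44 mm: front jaw 14 mm thick, 116 mm high; sleeve round the bar, top 69 mm high; rear horn. Friction about 3 N plus 12 N per m/s; stays where left. The ratchet lets it back a few mm at most unless the release plate is held down.
- near_release (a joint): how far the near release plate is pressed down, m: 0 up, 0.010 at the bottom. Sprung: about 2.5 N to start it, 5.5 N at the bottom. Held 5 mm or more down it frees the jaw; let go, it springs up and the pawl catches again. It rides with the jaw.
- near_plate (a point): centre of the top of the near release plate: level ribbed steel plate, 56 mm along the bar, 32 mm wide, top 93 mm above the bench when up; in the well between front jaw and horn. The horn's face is 32 mm from it towards the end stop, the front jaw's back 37 mm the other way. Moves with the jaw and as pressed.
- near_horn (a point): middle of the top edge of the near jaw's rear horn, on the face towards the release plate: push here towards the end stop. Upright face 44 mm wide, from 120 mm down to 70 mm above the bench; the horn is 12 mm thick. Moves with the jaw.
- near_stop (a point): near clamp's end stop: middle of the top edge of its face towards the jaw. Dark cast block 30 x 44 mm, 76 mm high, near the tail end of the bar; the jaw's rear meets it when fully back.
- far_clamp: Farther from the robot of two alike, parallel bar clamp fixed to the bench. Origin on the bench under the bar, where the closed sliding jaw's clamping face is. x: level along the bar, from the flat to the end stop (the way the jaw is pushed back, roughly the robot's left); z up. Steel bar 10 mm wide, top 56 mm high, x -255 to 236 mm. Head and screw: x -336 to -200 mm.
- far_jaw (a joint): far sliding jaw along its bar, m: 0 closed on the flat, 0.096 fully back. Dark casting 95 x 44 mm: front jaw 14 mm thick, 116 mm high; sleeve round the bar, top 69 mm high; rear horn. Friction about 3 N plus 12 N per m/s; stays where left. The ratchet lets it back a few mm at most unless the release plate is held down.
- far_release (a joint): how far the far release plate is pressed down, m: 0 up, 0.010 at the bottom. Sprung: about 2.5 N to start it, 5.5 N at the bottom. Held 5 mm or more down it frees the jaw; let go, it springs up and the pawl catches again. It rides with the jaw.
- far_plate (a point): centre of the top of the far release plate: level ribbed steel plate, 56 mm along the bar, 32 mm wide, top 93 mm above the bench when up; in the well between front jaw and horn. The horn's face is 32 mm from it towards the end stop, the front jaw's back 37 mm the other way. Moves with the jaw and as pressed.
- far_horn (a point): middle of the top edge of the far jaw's rear horn, on the face towards the release plate: push here towards the end stop. Upright face 44 mm wide, from 120 mm down to 70 mm above the bench; the horn is 12 mm thick. Moves with the jaw.
- far_stop (a point): far clamp's end stop: middle of the top edge of its face towards the jaw. Dark cast block 30 x 44 mm, 76 mm high, near the tail end of the bar; the jaw's rear meets it when fully back.
- flat: wooden seed flat (shallow open tray with slatted bottom), 199 mm along the bars, 280 mm across them, 60 mm high, about 0.6 kg, lying loose on the two bars between the heads and the sliding jaws, its top 116 mm above the bench; origin at the centre of its underside, x along the bars
- pot: small terracotta pot, 56 mm across the rim, 54 mm high, standing on the bench between the two bars; origin at the centre of its underside. Leave it alone
- brush: wooden-handled brush, 160 mm long, lying on the bench on the robot's side of the near clamp; origin on its underside, near its middle. Leave it alone
- glue: white plastic glue bottle, 56 mm across, 150 mm high, standing beyond the flat; origin at the centre of its underside. Leave it alone
- slat: loose wooden slat 240 x 45 x 12 mm lying beyond the tail ends of the clamps; origin at the centre of its underside. Leave it alone
- dibber: turned wooden dibber, 190 mm long, 30 mm thick, lying beyond the tail end of the near clamp; origin on its underside, near its middle. Leave it alone
- pack: black six-cell plant pack, 166 x 116 x 52 mm, standing beyond the far clamp; origin at the centre of its underside. Leave it alone

How it is judged:
By the outcome, as a careful person would: the job done as asked, in the order asked, and still so for the second after the job is handed in, with the robot touching nothing.
It also fails if it takes over 48 s, if anything falls off the work surface, if the arm or the gripper's body presses on something with over 40 N, if the wrist force passes 120 N, or if a joint passes its speed limit or range.

## Robot

A 6-joint arm with a two-finger parallel gripper is mounted at the origin on the work surface. World frame = base frame: x ahead of the robot, y to its left, z up, the work surface at z = 0. Lengths are in m, angles in rad, forces in N, time in s.
With the tool pointing down it reaches from about 0.3 to 1 m from the base axis. Payload 5.1 kg.
Tool frame: the origin (TCP) lies between the finger pads; the fingertips stand 22 mm ahead of it and the grasp point (between the pads) lies 3 mm ahead of it (r.tip_reach is the distance from the TCP to the fingertips, in m); z points along the fingers, y is the line along which they close (so a half turn about z gives the same grasp; the last joint's range is limited). The gripper opens to 95 mm and grips with 3 to 60 N. Pads are 20 mm wide; open, the fingers measure 119 mm over their backs; the gripper's body (75 mm by 180 mm) begins 59 mm behind the grasp point.
Start: joints at [1.259, 0.124, 1.65, -0, 1.367, -0.083], TCP at [0.147, 0.633, 0.237] pointing down, gripper open.
Joint ranges: [-2.61, 2.61], [-1.02, 2.33], [0.03, 2.71], [-1.35, 4.49], [0.32, 2.68], [-2.91, 2.91]. Speed limits (rad/s): [2.57, 2.57, 3.14, 3.14, 3.14, 3.14].

## Interface

Orientations are given as a unit quaternion [w, x, y, z].
In Python, from workcell import r gives the robot as it stands.
- The arm moves only by the tool play_rows, never from a script. Its argument "commands" is a list of rows, each a list of 7 numbers: the turn, a rotation vector about the world's x, y, z in rad, then the shift along the world's x, y, z in m, then the closure, from -1 (fully open) to 1 (shut). A call has 1 to 8 rows; each row shifts and turns the commanded pose from where the row before left it; what a row does not reach is not made up. A row lasts 1/8 s, in which the tool goes at most 62.5 mm and 10.7 degrees, less where a joint would pass 70% of its speed; a pose out of reach is approached as far as the arm can. A call with a gripper value outside its range is refused whole. The fingers move at their own pace and stop on an object; "newtons" is the grip in N (left out, the last holds). Time passes only in rows, so rows that do not move let the fingers close. It gives the time, the measured TCP pose, the force, the opening and the grip force at its end, in the units of the state.
- r.observe(): the state, without advancing time (a new reading comes with each control period).
- r.read_camera(name): name is "scene" or "side" or "wrist"; returns (picture, depth): 384x512x3 uint8, red, green, blue; 384x512 float32, m along the optical axis (not along the pixel's ray), 0 where there is no reading.
- r.calibration(name): a dict with "fov_y" (degrees; the focal length in pixels is half the picture's height over the tangent of half this angle, whatever the lens; pixels are square), "cx", "cy" (the principal point, pixels), "rvec" (rotation vector, rad) and "tvec" (3), from world to camera coordinates, as OpenCV has them. Camera axes: x right, y down, z forward; pixel columns grow to the right and rows downward; lengths in m; the calibration is good to about 2 mm. A picture is of the moment at which its call begins: read the wrist's pose just before it. calibration takes no time and is no camera call; for the wrist camera it gives the pose at the moment of the call.
- r.close_job(): hands the job in; it is judged then, once.
Trained networks look in the newest picture that a camera, given by its name, has taken for a name from the list of things; names that differ only in an ending like _2 or _b are one class to them, and where a whole thing is asked for, a point or a joint stands for the part that bears it (a point fixed in the world has none). Each returns a list of dicts, best first, with "conf" (0 to 1); they miss things now and then, are a little off and sometimes report something else, mostly with a low value. They report only what shows in the picture. A call takes as long as a camera call.
- r.spot_in(camera, thing): "pixel" ([row, column] in pixels, amid what is visible of it).
The state is a dict: "t": time; "joint_positions": joint angles; "qvel": joint speeds; "joint_torque": joint torques, N m; "tcp_pos": TCP position; "tcp_rot": TCP orientation; "wrist_force": force on the tool from outside, world axes, zero at the start; "ft_torque": the same for the moment, N m; "gripper_width": finger opening in m; "grip_force": force on a finger pad.
Only numpy, scipy, OpenCV 4.12 (cv2) and the standard library are available. Lean on these libraries where they do the work, as an engineer would, in place of code of your own. Each camera call takes 0.05 s, during which the arm holds its last target. There are 200 camera calls.

## Working session

There is one attempt and no reset: what is moved stays moved. The work goes in short steps, Python scripts to look and compute and a tool call to move; the robot and the scene stay as the last step left them, time stands still between calls to the robot, and variables do not carry over. Pictures are saved under pics/ and viewed, at most 10 in all, crops included, and the job is handed in when it is done.

Besides the shell and the picture viewer there is one more tool, called after ">>>" as name(argument=value, ...) on one line, values as JSON. play_rows: Moves the arm, as the interface text tells. Its arguments: {"type":"object","properties":{"commands":{"type":"array","items":{"type":"array","items":{"type":"number"}}},"newtons":{"type":"number"}},"required":["commands"]}

```bash
mkdir -p pics; cat > h.py <<'E'
import numpy as np, cv2
from workcell import r
def cam(n):
    c=r.calibration(n); p,d=r.read_camera(n); return c,p,d
def world(c,d,row,col):
    f=d.shape[0]/2/np.tan(np.radians(c["fov_y"])/2)
    row=np.asarray(row,int);col=np.asarray(col,int);z=d[row,col]
    P=np.stack([(col-c["cx"])/f*z,(row-c["cy"])/f*z,z],-1)
    R=cv2.Rodrigues(np.array(c["rvec"],float))[0]
    return (P-np.array(c["tvec"]).ravel())@R
E
python3 - <<'E'
from h import *
print(r.observe())
ims=[]
for n in["scene","side"]:
    c,p,d=cam(n)
    cv2.imwrite(f"pics/{n}0.png",p[:,:,::-1])
    np.savez(f"{n}0.npz",p=p,d=d)
    print(n,c)
    for t in["near_plate","far_plate","near_horn","far_horn","near_stop","far_stop","flat"]:
        for o in r.spot_in(n,t)[:2]:
            print(t,np.round(o["pixel"]),round(o["conf"],2),world(c,d,*np.round(o["pixel"])).round(3))
E
```

```text
{'t': 0.0, 'joint_positions': array([ 1.25937128e+00,  1.24491996e-01,  1.65164069e+00,  5.35405672e-06,
        1.36750263e+00, -8.25811808e-02]), 'qvel': array([ 0.00115487, -0.0012475 , -0.00058062,  0.00119177, -0.00011267,
       -0.00089662]), 'joint_torque': array([-1.44861093e-03, -4.17586255e+01, -3.59944689e+01,  7.75186485e-02,
        4.89806256e-02, -1.84235064e-04]), 'tcp_pos': array([0.14728839, 0.63249073, 0.23541518]), 'tcp_rot': array([-2.02477437e-04,  1.14172899e-01,  9.93460370e-01, -1.00106467e-03]), 'wrist_force': array([-0.01165399, -0.4697681 ,  0.12058162]), 'ft_torque': array([ 0.00330809, -0.01888791, -0.01220246]), 'grip_force': 0.0, 'gripper_width': 0.09524513768528417}
scene {'fov_y': 52.65621693030431, 'cx': 252.40513590620418, 'cy': 193.67480371243204, 'rvec': array([ 0.59928064,  2.67568457, -1.13092103]), 'tvec': array([ 0.47963914, -0.19778213,  1.42667979])}
far_plate [187. 232.] 0.65 [0.639 0.091 0.094]
near_horn [184. 269.] 0.98 [0.527 0.105 0.073]
far_horn [193. 228.] 0.79 [0.666 0.129 0.114]
near_stop [196. 278.] 0.83 [0.518 0.146 0.056]
far_stop [204. 233.] 0.93 [0.653 0.128 0.065]
far_stop [192. 228.] 0.34 [0.666 0.129 0.118]
flat [152. 235.] 0.7 [ 0.552 -0.09   0.062]
flat [260. 188.] 0.16 [0.822 0.215 0.007]
side {'fov_y': 50.16572334309277, 'cx': 256.00936113217347, 'cy': 191.00559235715215, 'rvec': array([ 0.14795294, -2.90483156,  1.04897237]), 'tvec': array([ 0.62142678, -0.00901044,  1.26743592])}
near_plate [182. 293.] 0.66 [0.506 0.106 0.095]
far_plate [174. 244.] 0.4 [0.65  0.084 0.09 ]
near_horn [183. 293.] 0.56 [0.506 0.107 0.092]
far_horn [179. 247.] 0.61 [0.635 0.127 0.117]
near_stop [199. 289.] 0.77 [0.514 0.145 0.065]
far_stop [189. 242.] 0.61 [0.65  0.131 0.078]
flat [142. 278.] 0.58 [ 0.563 -0.089  0.062]
```

View pics/scene0.png

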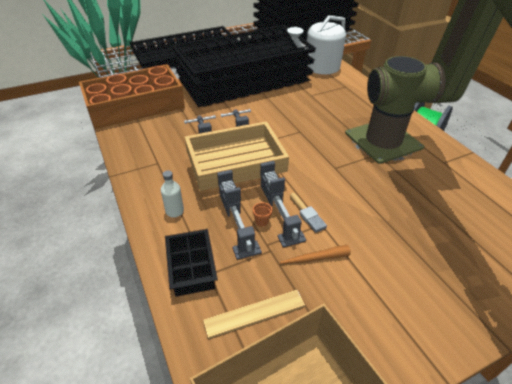

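View pics/side0.png

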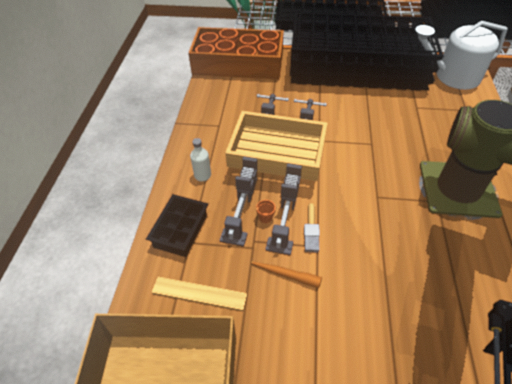

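The scene picture shows both jaws closed, with tops near (182,270) and (190,228). The end stops are near (237,292) and (247,246). The side view agrees. Next I'll make a top-down height map from both depth images.

```bash
python3 - <<'E'
from h import *
H=[]
for n in["scene","side"]:
    s=np.load(f"{n}0.npz");c=r.calibration(n)
    R,C=np.mgrid[0:384,0:512];W=world(c,s["d"],R,C);p=s["p"].astype(int)
    dark=(p.max(-1)<125)&(p.max(-1)-p.min(-1)<40)
    m=(s["d"]>0)&(W[...,0]>.42)&(W[...,0]<.74)&(W[...,1]>-.0)&(W[...,1]<.32)
    im=np.full((320,320,3),255,np.uint8)
    a=W[m];z=np.clip(a[:,2]/.12*255,0,255).astype(np.uint8)
    col=cv2.applyColorMap(z,cv2.COLORMAP_JET)[:,0]
    o=np.argsort(a[:,2])
    for q,k in zip(a[o],col[o]):
        cv2.circle(im,(int((.32-q[1])*1000),int((.74-q[0])*1000)),1,k.tolist(),-1)
    H.append(im)
    for nm,lo,hi in[("near",.42,.58),("far",.59,.72)]:
        for zz,za,zb,ya,yb in[("jawtop",.105,.13,.04,.2),("stop",.066,.088,.17,.32),("bar",.045,.062,.14,.21)]:
            k=m&(W[...,0]>lo)&(W[...,0]<hi)&(W[...,2]>za)&(W[...,2]<zb)&(W[...,1]>ya)&(W[...,1]<yb)
            if zz!="bar":k&=dark
            q=W[k]
            if len(q):print(n,nm,zz,len(q),np.percentile(q,[5,50,95],axis=0).round(3).tolist())
cv2.imwrite("pics/top.png",cv2.resize(np.hstack(H),(800,400),interpolation=0))
E
```

```text
scene near jawtop 144 [[0.496, 0.059, 0.106], [0.518, 0.139, 0.114], [0.54, 0.148, 0.12]]
scene near stop 135 [[0.519, 0.248, 0.068], [0.538, 0.263, 0.075], [0.555, 0.273, 0.078]]
scene near bar 166 [[0.507, 0.143, 0.047], [0.529, 0.165, 0.054], [0.574, 0.203, 0.058]]
scene far jawtop 156 [[0.625, 0.044, 0.106], [0.647, 0.124, 0.114], [0.67, 0.132, 0.119]]
scene far stop 157 [[0.648, 0.231, 0.068], [0.667, 0.247, 0.075], [0.686, 0.257, 0.077]]
scene far bar 134 [[0.593, 0.145, 0.046], [0.654, 0.179, 0.054], [0.664, 0.205, 0.058]]
side near jawtop 153 [[0.491, 0.058, 0.106], [0.512, 0.139, 0.114], [0.533, 0.149, 0.119]]
side near stop 129 [[0.513, 0.248, 0.068], [0.532, 0.263, 0.073], [0.55, 0.274, 0.077]]
side near bar 150 [[0.502, 0.143, 0.046], [0.525, 0.168, 0.053], [0.575, 0.203, 0.058]]
side far jawtop 141 [[0.621, 0.044, 0.106], [0.642, 0.124, 0.113], [0.664, 0.133, 0.119]]
side far stop 142 [[0.643, 0.232, 0.069], [0.662, 0.247, 0.073], [0.68, 0.257, 0.077]]
side far bar 115 [[0.594, 0.142, 0.047], [0.65, 0.173, 0.053], [0.659, 0.203, 0.057]]
```

View pics/top.png

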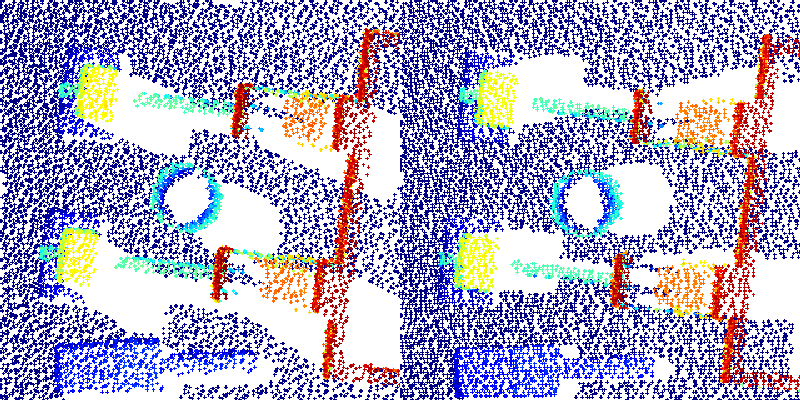

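The height map gives a bar direction of about (0.16, 0.99). The horn tops are at (0.515,0.143) near and (0.645,0.128) far, so I'll approach the near jaw with the fingers shut.

>>> play_rows(commands=[[0,0,0.066,0.028,-0.0394,0,1],[0,0,0,0.028,-0.0394,0,1],[0,0,0,0.028,-0.0394,0,1],[0,0,0,0.028,-0.0394,0,1],[0,0,0,0.028,-0.0394,0,1],[0,0,0,0.028,-0.0394,0,1],[0,0,0,0.028,-0.0394,0,1],[0,0,0,0.028,-0.0394,0,1]], newtons=20)

```text
t: 1.8
tcp_pos: [0.3722, 0.3165, 0.237]
tcp_rot: [0.0, 0.081, 0.997, 0.0]
wrist_force: [-0.0, 0.1, -0.1]
gripper_width: 0.0206
grip_force: 0.0
```

>>> play_rows(commands=[[0,0,0,0.028,-0.0394,0,1],[0,0,0,0.028,-0.0394,0,1],[0,0,0,0.028,-0.0394,0,1],[0,0,0,0.028,-0.0394,0,1],[0,0,0,0.028,-0.0394,0,1],[0,0,0,0,0,-0.02,1],[0,0,0,0,0,0,1]])

```text
t: 2.68
tcp_pos: [0.5099, 0.1208, 0.2141]
tcp_rot: [-0.002, 0.082, 0.997, -0.0]
wrist_force: [0.3, -0.5, -0.6]
gripper_width: 0.0002
grip_force: 0.0
```

```bash
python3 - <<'E'
from h import *
o=r.observe();print(o["t"],o["tcp_pos"].round(4),o["tcp_rot"].round(4),o["gripper_width"],o["wrist_force"])
c,p,d=cam("wrist");cv2.imwrite("pics/w0.png",p[:,:,::-1]);np.savez("w0.npz",p=p,d=d)
for t in["near_plate","near_horn","far_plate","far_horn"]:
    for q in r.spot_in("wrist",t)[:2]:print(t,q["pixel"],q["conf"],world(c,d,*np.round(q["pixel"])).round(3))
R,C=np.mgrid[0:384,0:512];W=world(c,d,R,C)
for nm,x0,y0 in[("near",.515,.143),("far",.645,.128)]:
    k=(d>0)&(W[...,2]>.113)&(W[...,2]<.127)&(abs(W[...,0]-x0)<.04)&(abs(W[...,1]-y0)<.02)
    if k.sum():print(nm,k.sum(),np.percentile(W[k],[2,50,98],axis=0).round(4).tolist())
E
```

```text
2.675 [0.5099 0.1208 0.2141] [-2.400e-03  8.150e-02  9.967e-01 -3.000e-04] 0.00015955565180858662 [ 0.32632696 -0.48380462 -0.57547207]
near_plate [201.1, 232.0] 0.75 [0.512 0.103 0.094]
near_plate [188.1, 269.9] 0.46 [0.508 0.135 0.087]
far_horn [199.9, 233.0] 0.67 [0.512 0.104 0.094]
near 807 [[0.4986, 0.1334, 0.1158], [0.5163, 0.1402, 0.1195], [0.5353, 0.1465, 0.1213]]
```

View pics/w0.png

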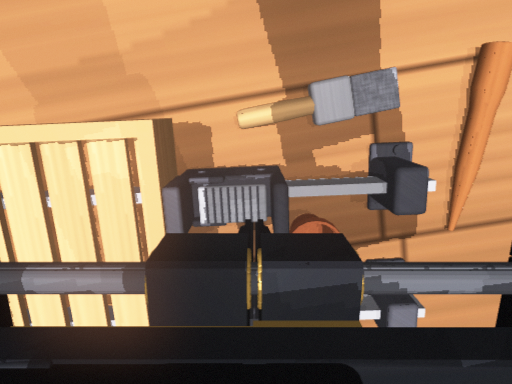

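The wrist picture shows the near plate at (200,232), its horn at about (200,280), and the fingertips lined up at (225,255). I'll back off slightly from the horn and go down.

>>> play_rows(commands=[[0,0,0,0.003,-0.004,-0.04,1],[0,0,0,0,0,-0.04,1],[0,0,0,0,0,-0.013,1],[0,0,0,0,0,0,1]])

```text
t: 3.42
tcp_pos: [0.5142, 0.1172, 0.1236]
tcp_rot: [-0.0, 0.081, 0.997, -0.0]
wrist_force: [0.3, -0.1, 0.0]
gripper_width: 0.0006
grip_force: 0.0
```

>>> play_rows(commands=[[0,0,0,0,0,-0.008,1],[0,0,0,0,0,-0.008,1],[0,0,0,0,0,0,1]])

```text
t: 3.8
tcp_pos: [0.5158, 0.1171, 0.1089]
tcp_rot: [0.002, 0.081, 0.997, 0.0]
wrist_force: [1.6, 1.5, 5.0]
gripper_width: 0.0008
grip_force: 2.1
```

>>> play_rows(commands=[[0,0,0,0.001,0.005,-0.001,1],[0,0,0,0.002,0.012,0,1],[0,0,0,0.002,0.012,0,1],[0,0,0,0.002,0.012,0,1]])

```text
t: 4.3
tcp_pos: [0.5206, 0.1579, 0.107]
tcp_rot: [-0.001, 0.081, 0.997, -0.001]
wrist_force: [-4.6, -3.7, 7.8]
gripper_width: 0.0009
grip_force: 4.2
```

>>> play_rows(commands=[[0,0,0,0.002,0.012,0,1],[0,0,0,0.002,0.012,0,1],[0,0,0,0.002,0.012,0,1],[0,0,0,0.002,0.012,0,1]])

```text
t: 4.8
tcp_pos: [0.5272, 0.206, 0.1063]
tcp_rot: [-0.003, 0.081, 0.997, -0.001]
wrist_force: [-6.9, -3.7, 7.6]
gripper_width: 0.0005
grip_force: 4.8
```

>>> play_rows(commands=[[0,0,0,0.001,0.007,0,1],[0,0,0,0,0.004,0,1],[0,0,0,0,0.002,0,1]])

```text
t: 5.18
tcp_pos: [0.5289, 0.219, 0.1063]
tcp_rot: [-0.002, 0.081, 0.997, -0.001]
wrist_force: [-3.8, -2.5, 5.3]
gripper_width: 0.0004
grip_force: 4.2
```

>>> play_rows(commands=[[0,0,0,0,0.003,0,1],[0,0,0,0,0.001,0,1]])

```text
t: 5.42
tcp_pos: [0.5289, 0.2193, 0.1063]
tcp_rot: [-0.002, 0.08, 0.997, -0.005]
wrist_force: [-5.0, -19.0, 10.3]
gripper_width: 0.0004
grip_force: 11.7
```

>>> play_rows(commands=[[0,0,0,0,-0.004,0.004,1],[0,0,0,0,-0.001,0.012,1],[0,0,0,0,-0.002,0.04,1],[0,0,0,0,0,0.04,1],[0,0,0,0,0,0,1]])

```text
t: 6.05
tcp_pos: [0.5326, 0.2169, 0.2075]
tcp_rot: [0.004, 0.081, 0.997, 0.002]
wrist_force: [0.2, -0.9, -0.5]
gripper_width: 0.0006
grip_force: 0.0
```

```bash
python3 - <<'E'
from h import *
o=r.observe();print(o["t"],o["tcp_pos"].round(4),o["wrist_force"])
for n in["scene","side"]:
    c,p,d=cam(n)
    R,C=np.mgrid[0:384,0:512];W=world(c,d,R,C)
    dark=(p.max(-1)<125)&(np.ptp(p.astype(int),axis=-1)<40)
    for nm,lo,hi,ya,yb in[("near",.45,.585,.1,.3),("far",.59,.70,.09,.2)]:
        k=(d>0)&dark&(W[...,2]>.105)&(W[...,2]<.125)&(W[...,0]>lo)&(W[...,0]<hi)&(W[...,1]>ya)&(W[...,1]<yb)
        if k.sum():print(n,nm,k.sum(),np.percentile(W[k],[5,50,95],axis=0).round(4).tolist())
    if n=="side":cv2.imwrite("pics/side1.png",cv2.resize(p[120:270,190:360,::-1],None,fx=4,fy=4))
E
```

```text
6.05 [0.5326 0.2169 0.2075] [ 0.16750995 -0.92173235 -0.48603785]
scene near 174 [[0.5076, 0.1523, 0.1062], [0.5302, 0.2318, 0.1146], [0.5515, 0.2429, 0.1202]]
scene far 81 [[0.6321, 0.1247, 0.1063], [0.6489, 0.1293, 0.1141], [0.6718, 0.1329, 0.1201]]
side near 113 [[0.5017, 0.1602, 0.1059], [0.5246, 0.2399, 0.1147], [0.5456, 0.2449, 0.1198]]
side far 70 [[0.6265, 0.1255, 0.1055], [0.6448, 0.1301, 0.1146], [0.6652, 0.1337, 0.1195]]
```

View pics/side1.png

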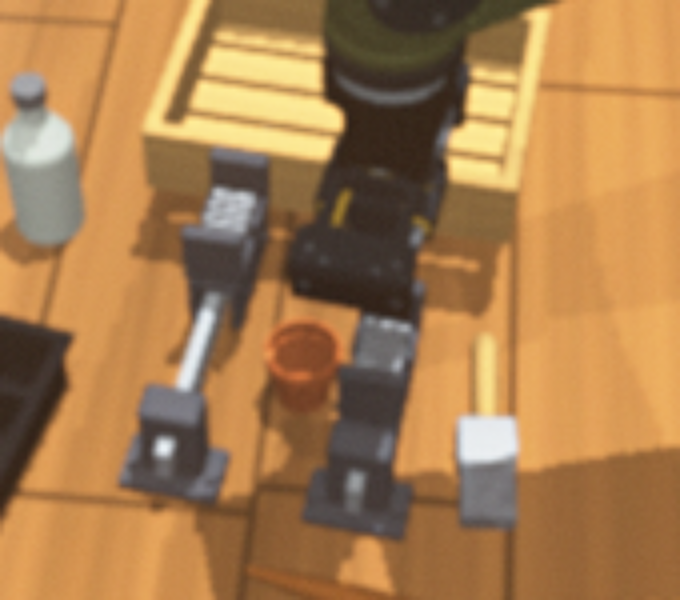

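The side crop shows the near jaw back against its end stop at (390,400), with the pot, brush and flat where they were. Next is the far clamp.

>>> play_rows(commands=[[0,0,0,0.0275,-0.029,0,1],[0,0,0,0.0275,-0.029,0,1],[0,0,0,0.0275,-0.029,0,1],[0,0,0,0.0275,-0.028,0,1],[0,0,0,0,0,0,1]])

```text
t: 6.78
tcp_pos: [0.6406, 0.099, 0.1999]
tcp_rot: [-0.002, 0.083, 0.997, -0.0]
wrist_force: [0.3, -0.4, -0.2]
gripper_width: 0.0005
grip_force: 0.0
```

```bash
python3 - <<'E'
from h import *
o=r.observe();print(o["t"],o["tcp_pos"].round(4),o["tcp_rot"].round(4),o["wrist_force"])
c,p,d=cam("wrist");cv2.imwrite("pics/w1.png",p[:,:,::-1])
R,C=np.mgrid[0:384,0:512];W=world(c,d,R,C)
k=(d>0)&(W[...,2]>.113)&(W[...,2]<.127)&(abs(W[...,0]-.646)<.04)&(abs(W[...,1]-.126)<.02)
print(k.sum(),np.percentile(W[k],[2,50,98],axis=0).round(4).tolist())
E
```

```text
6.775 [0.6406 0.099  0.1999] [-1.900e-03  8.270e-02  9.966e-01 -4.000e-04] [ 0.33718237 -0.3658693  -0.15048763]
814 [[0.6291, 0.1179, 0.115], [0.645, 0.1245, 0.1195], [0.6618, 0.1311, 0.1212]]
```

View pics/w1.png

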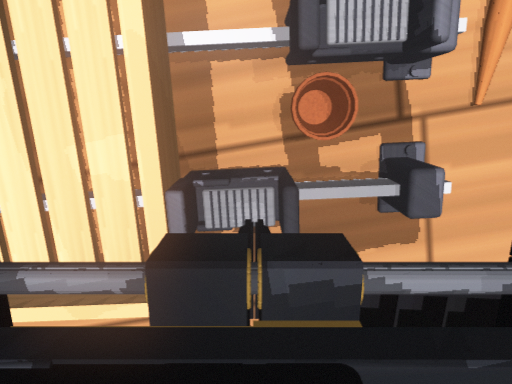

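The wrist picture shows the far plate at (205,238) and its horn at about (200,288), the same alignment as before. I'll go down with small corrections.

>>> play_rows(commands=[[0,0,0,0.002,0.002,-0.04,1],[0,0,0,0,0,-0.036,1],[0,0,0,0,0,-0.008,1],[0,0,0,0,0,-0.006,1],[0,0,0,0,0,0,1]])

```text
t: 7.45
tcp_pos: [0.6428, 0.1034, 0.1141]
tcp_rot: [0.001, 0.081, 0.997, 0.0]
wrist_force: [-1.7, 0.6, 3.3]
gripper_width: 0.0006
grip_force: 1.4
```

>>> play_rows(commands=[[0,0,0,0,0,-0.005,1],[0,0,0,0,0,-0.002,1],[0,0,0,0,0,0,1]])

```text
t: 7.82
tcp_pos: [0.6437, 0.1032, 0.1069]
tcp_rot: [0.002, 0.081, 0.997, 0.001]
wrist_force: [0.6, 1.5, 4.8]
gripper_width: 0.0002
grip_force: 2.5
```

>>> play_rows(commands=[[0,0,0,0.001,0.005,-0.001,1],[0,0,0,0.0018,0.012,0,1],[0,0,0,0.0018,0.012,0,1],[0,0,0,0.0018,0.012,0,1],[0,0,0,0.0018,0.012,0,1],[0,0,0,0.0018,0.012,0,1],[0,0,0,0.0018,0.012,0,1]])

```text
t: 8.7
tcp_pos: [0.6532, 0.1788, 0.1052]
tcp_rot: [-0.002, 0.081, 0.997, -0.002]
wrist_force: [-5.9, -4.0, 8.3]
gripper_width: 0.0004
grip_force: 5.6
```

>>> play_rows(commands=[[0,0,0,0.0016,0.012,0,1],[0,0,0,0.001,0.008,0,1],[0,0,0,0,0.004,0,1],[0,0,0,0,0.003,0,1],[0,0,0,0,0.001,0,1]])

```text
t: 9.32
tcp_pos: [0.6562, 0.2038, 0.1052]
tcp_rot: [-0.001, 0.081, 0.997, -0.004]
wrist_force: [-6.2, -14.1, 10.1]
gripper_width: 0.0003
grip_force: 9.8
```

The stop is reached: the force has risen and the jaw no longer moves. Letting go.

>>> play_rows(commands=[[0,0,0,0,0.001,0,1],[0,0,0,0,-0.004,0.004,1],[0,0,0,0,-0.001,0.012,1],[0,0,0,0,-0.002,0.04,1],[0,0,0,0,0,0.05,1],[0,0,0,0,0,0.05,1],[0,0,0,-0.04,0,0.03,1],[0,0,0,0,0,0,1]])

```text
t: 10.32
tcp_pos: [0.617, 0.2026, 0.2954]
tcp_rot: [0.004, 0.081, 0.997, 0.001]
wrist_force: [0.5, -0.6, 0.3]
gripper_width: 0.0003
grip_force: 0.0
```

```bash
python3 - <<'E'
from h import *
o=r.observe();print(o["t"],o["tcp_pos"].round(4),o["wrist_force"])
c,p,d=cam("wrist");cv2.imwrite("pics/w2.png",p[:,:,::-1])
R,C=np.mgrid[0:384,0:512]
c,p,d=cam("side");W=world(c,d,R,C)
cv2.imwrite("pics/side2.png",cv2.resize(p[120:270,190:360,::-1],None,fx=4,fy=4))
for nm,a,b in[("near",.46,.58),("far",.6,.70)]:
    k=(d>0)&(W[...,2]>.113)&(W[...,2]<.127)&(W[...,0]>a)&(W[...,0]<b)&(W[...,1]>.19)&(W[...,1]<.28)
    print(nm,np.percentile(W[k],[5,50,95],axis=0).round(4).tolist())
E
```

```text
10.325 [0.617  0.2026 0.2954] [ 0.45335671 -0.64286407  0.28055468]
near [[0.5089, 0.2319, 0.114], [0.5274, 0.2382, 0.1166], [0.5459, 0.244, 0.1193]]
far [[0.6393, 0.2169, 0.1135], [0.6576, 0.2228, 0.1172], [0.6776, 0.2277, 0.1201]]
```

View pics/side2.png

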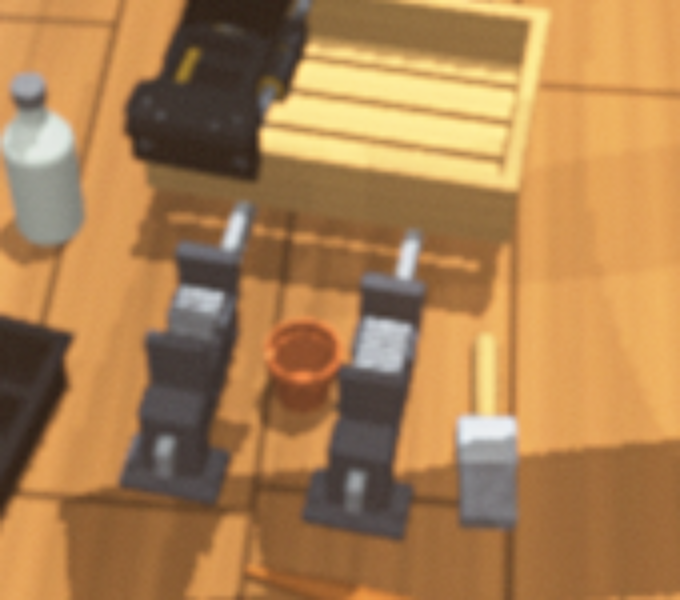

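View pics/w2.png

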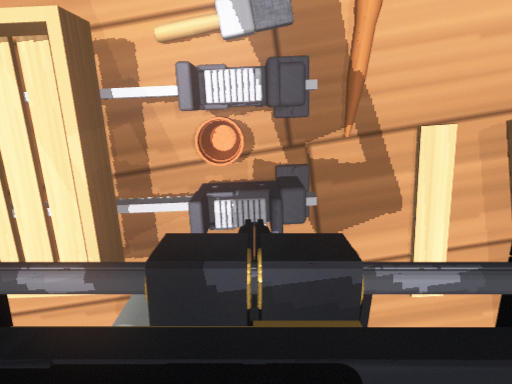

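Both jaws sit against their end stops, at (380,400) and (175,370) in the side crop. The plates are up and the flat and other things are undisturbed, so I'm handing in the job.

```bash
python3 -c "
from workcell import r
print(r.close_job())"
```

```text
the job is handed in; nothing more can be done
None
```

Both clamps are open: each jaw was pushed back to its end stop and released, nothing else on the bench looked disturbed, and I handed the job in at about 10 s of the 48 s allowed.

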